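# Fit the screen and bring the coil over its socket

## Task

Get the radio ready for its coil: take the aluminium screen out of its wooden rest, slide it edgewise fully home into the slot on the radio chassis, and let go of it. Then pick up the plug-in coil, carry it upright over the top of the screen, and finish still holding it, at rest, straight above its socket with both pins lined up over the two holes and their tips about 1 cm above them. The coil must not touch the radio or the screen, and the morse key, glass valve and headband clip are to be left alone.

Things in the scene. Friction and masses are not known exactly. Their poses are not given: they have to be found in the camera images.
- radio: Open radio set, fixed. Aluminium chassis 170 (x) x 300 (y) x 40 mm high; origin at centre of underside. Grey front panel 112 mm high on its -x edge, with a fluted black knob (68 mm) and two small ones reaching to x -122. On the chassis: tuning capacitor 80 x 52 mm at x -20, y 108, top z 102 mm; two cans at (58, 108) and (62, -127), tops z 88 and 82; slotted block; coil socket.
- slot (a point): Centre of the slot's mouth in the brown block (116 x 26 x 18 mm) on the chassis, 58 mm above the desk. The slot runs along this frame's x: 94 mm long (x), 7 mm wide (y), 14 mm deep (z), mouth chamfered 2 mm. Axes parallel to the radio's. Takes the screen's 90 x 4 mm lower edge, either way round.
- socket (a point): Centre of the top face of the brown coil socket (74 x 32 x 12 mm) on the chassis, 52 mm above the desk and 90 mm to the -y side of the slot. Two round holes, 12 mm in diameter, lie 20 mm either side of it along this frame's x. Axes parallel to the radio's.
- screen: Loose aluminium screen, 90 g: upright plate 90 (x) x 4 (y) x 75 mm (z) with a grip bar 56 (x) x 12 (y) x 12 mm along its top edge, from z 73 to 85 mm. Origin at the centre of its lower edge, z up. Starts upright in the slot of screen_rest.
- screen_rest: Wooden block fixed to the desk, 120 (x) x 44 (y) x 30 mm high, with a slot 93 x 5.5 x 16 mm deep along its x in which the screen stands (lower edge 14 mm above the desk). Origin at the centre of its underside.
- coil: Loose plug-in coil, about 100 g (varies): round pale yellow ceramic former, 32 mm diameter, z 24 to 76 mm, copper winding z 26 to 42, on a ceramic bar 64 (x) x 28 (y) mm, z 12 to 24. Under the bar two brass pins, 6 mm diameter, 12 mm long, at x +20 and -20 mm. Origin midway between the pin tips, z up. Fits its socket either way round. Starts upright on coil_rest.
- coil_rest: Wooden block fixed to the desk, 90 (x) x 44 (y) x 30 mm high, with a slot 55 x 12 x 18 mm deep along its x into which the coil's pins hang; the coil's bar rests on its top. Origin at the centre of its underside.
- key: Bystander: morse key, steel lever on a wooden base 100 x 60 mm, 54 mm high, 0.45 kg. Origin at the centre of its underside.
- valve: Bystander: glass valve standing upright on its black base, 33 mm diameter, 84 mm high, 60 g. Origin at the centre of its underside.
- clip: Bystander: flat steel headband clip, 70 x 30 mm, 12 mm high. Origin at the centre of its underside.
Mind the look-alikes: they are no part of the job. Leave any red or turquoise look-alike of the screen_rest alone.

How it is judged:
On the way, in this order (a step that is already met when the one before it is completed fails the run):
1. the screen stands fully home in the chassis slot and is let go (x of screen in the frame of slot between -0.006 and 0.006 m and y of screen in the frame of slot between -0.005 and 0.005 m and z of screen in the frame of slot below -0.011 m and angle between screen's own z axis and vertical below 0.2 rad and angle between the x axis of screen and the x axis of slot, either way round below 0.12 rad and contact force between screen and the fingers below 0.2 N), for 0.3 s.
2. the coil is lifted so that its pin tips are higher than the top of the fitted screen (height (world z) of coil above 0.13 m and angle between coil's own z axis and vertical below 0.35 rad and contact force between coil and the fingers above 0.5 N), for 0.05 s.
3. the held coil passes over the screen or the radio at that height (height (world z) of coil above 0.13 m and y of coil in the frame of slot below 0.03 m and contact force between coil and the fingers above 0.5 N), for 0.05 s.
At the end, for the whole second after the job is handed in: Coil held by the fingers only, at rest, upright within 0.1 rad, centred over the socket within 5 mm, yaw within 0.12 rad, pin tips 3 to 18 mm above the socket top, touching nothing else. Screen let go in its slot, at least 11 mm deep, within 6 mm along, 5 mm across, 0.12 rad yaw (all of step 1 and horizontal distance between coil and socket below 0.005 m and z of coil in the frame of socket between 0.003 and 0.018 m and angle between coil's own z axis and vertical below 0.1 rad and angle between the x axis of coil and the x axis of socket, either way round below 0.12 rad and linear speed of coil below 0.02 m/s and contact force between coil and the fingers above 1 N and contact force between coil and radio below 0.05 N and contact force between coil and screen below 0.05 N and contact force between coil and coil_rest below 0.05 N and contact force between coil and screen_rest below 0.05 N); the arm keeps its last pose, push and grip.
It fails at once if the coil knocks against the radio or the screen (over 0.5 N) (contact force between coil and radio above 0.5 N or contact force between coil and screen above 0.5 N).
It fails at once if the carried coil is tipped over (more than 0.6 rad) (angle between coil's own z axis and vertical above 0.6 rad).
It fails at once if the morse key, glass valve or headband clip is moved over 20 mm, or the valve knocked over (distance of any of key, valve, clip from where it was at the start of the episode above 0.02 m or angle between valve's own z axis and vertical above 0.4 rad).
It also fails if it takes over 70 s, if anything falls off the work surface, if the arm or the gripper's body presses on something with over 40 N, if the wrist force passes 120 N, or if a joint passes its speed limit or range.

## Robot

A 7-joint arm with a two-finger parallel gripper is mounted at the origin on the work surface. World frame = base frame: x ahead of the robot, y to its left, z up, the work surface at z = 0. Lengths are in m, angles in rad, forces in N, time in s.
With the tool pointing down it reaches from about 0.425 to 0.925 m from the base axis. Payload 6.8 kg.
Tool frame: the origin (TCP) lies at the very end of the fingers, on their centre line; the grasp point (between the pads) lies 19 mm behind it; z points along the fingers, y is the line along which they close (so a half turn about z gives the same grasp; the last joint's range is limited). The gripper opens to 85 mm and grips with 20 to 120 N. Pads are 22 mm wide; open, the fingers measure 114 mm over their backs; the gripper's body (76 mm by 85 mm) begins 54 mm behind the grasp point. The pads swing forward as they close: fully open they stand 13 mm farther back than shut.
Start: joints at [1.195, 0.477, 0.022, 1.555, -0.011, 1.109, -0.083], TCP at [0.179, -0.651, 0.231] pointing down, gripper open.
Joint ranges: [-2.96, 2.96], [-0.34, 2.1], [-1.41, 1.46], [0.24, 2.44], [-1.37, 4.51], [0.17, 1.92], [-2.96, 2.96]. Speed limits (rad/s): [2.39, 2.39, 3.14, 3.14, 3.14, 3.14, 3.14].

## Interface

Orientations are given as a unit quaternion [w, x, y, z].
In Python, from station import bot gives the robot as it stands. The module is installed in compiled form; this text tells all that it offers.
- The arm moves only by the shell command python3 -m jog 'ROWS' [OPENING] [FORCE]. ROWS is JSON, a list of rows, each a list of 4 numbers: the shift along the tool's x, y, z in cm, then the turn about the tool's z in rad. In form: [[x, y, z, spin], ...]. A call has 1 to 20 rows; each row is the pose to reach, as a shift and turn from the pose commanded when the call began, along the tool's axes at that moment; what a row does not reach only later rows make up. A row lasts 1/12 s, in which the tool goes at most 41.7 mm and 7.16 degrees, less where a joint would pass 70% of its speed; a pose out of reach is approached as far as the arm can. A call with a gripper value outside its range is refused whole. OPENING is the closure, from -1 (fully open) to 1 (shut), set as the call begins (- or left out, the last holds). The fingers move at their own pace and stop on an object; FORCE is the grip in N (left out, the last holds). Time passes only in rows, so rows that repeat a pose let the fingers close. It gives the time, the measured TCP pose, the force, the opening and the grip force at its end, in the units of the state.
- bot.get_obs(): the state, without advancing time (a new reading comes with each control period).
- bot.read_camera(name): name is "scene" or "top"; returns a dict with "pixels" (480x640x3 uint8, red, green, blue), "depth" (480x640 float32, m along the optical axis (not along the pixel's ray), 0 where there is no reading), "fovy" (degrees; the focal length in pixels is half the picture's height over the tangent of half this angle, whatever the lens; pixels are square), "cx", "cy" (the principal point, pixels), "pose" (4x4, takes a point from camera to world coordinates). Camera axes: x right, y down, z forward; pixel columns grow to the right and rows downward; lengths in m; the calibration is good to about 2 mm. A picture is of the moment at which its call begins.
- bot.hand_in(): hands the job in; it is judged then, once.
The state is a dict: "t": time; "q": joint angles; "joint_vel": joint speeds; "joint_torque": joint torques, N m; "eef_pos": TCP position; "tool_rot": TCP orientation; "contact_force": force on the tool from outside, world axes, zero at the start; "torque": the same for the moment, N m; "gripper_width": opening from 0.0 (shut) to 1.0 (fully open); "grasp_force": force on a finger pad.
Only numpy, scipy, OpenCV 4.12 (cv2) and the standard library are available. Lean on these libraries where they do the work, as an engineer would, in place of code of your own. Each camera call takes 0.05 s, during which the arm holds its last target. There are 200 camera calls.

## Working session

There is one attempt and no reset: what is moved stays moved. The work goes in short steps, Python scripts to look and compute and a shell command to move; the robot and the scene stay as the last step left them, time stands still between calls to the robot, and variables do not carry over. Pictures are saved under pics/ and viewed, at most 10 in all, crops included, and the job is handed in when it is done.

```bash
mkdir -p pics; cat > h.py <<'E'
import numpy as np,cv2,pickle,sys
from station import bot
def grab(n,tag):
    c=bot.read_camera(n); pickle.dump(c,open(f'pics/{n}_{tag}.pkl','wb'))
    cv2.imwrite(f'pics/{n}_{tag}.png',cv2.cvtColor(c['pixels'],cv2.COLOR_RGB2BGR)); return c
def load(n,tag): return pickle.load(open(f'pics/{n}_{tag}.pkl','rb'))
def cloud(c):
    f=240/np.tan(np.radians(c['fovy'])/2); v,u=np.mgrid[:480,:640]; d=c['depth']
    p=np.stack([(u-c['cx'])/f*d,(v-c['cy'])/f*d,d],-1)
    P=p@c['pose'][:3,:3].T+c['pose'][:3,3]; P[d==0]=np.nan; return P
def onplane(c,u,v,z):
    f=240/np.tan(np.radians(c['fovy'])/2)
    r=c['pose'][:3,:3]@np.array([(u-c['cx'])/f,(v-c['cy'])/f,1]);o=c['pose'][:3,3]
    return o+r*(z-o[2])/r[2]
E
python3 - <<'E'
from h import *
for n in('scene','top'):
    c=grab(n,'a');print(n,c['fovy'],c['cx'],c['cy'],c['pose'].round(3).tolist(),(c['depth']>0).mean())
print(bot.get_obs())
E
```

```text
scene 53.67565185224036 311.5806084558644 238.98244431480228 [[-0.8, 0.457, -0.39, 0.858], [0.6, 0.614, -0.512, 0.696], [0.006, -0.644, -0.765, 0.899], [0.0, 0.0, 0.0, 1.0]] 0.9959798177083333
top 42.95772283647673 322.3177473156881 240.0169431236939 [[0.008, -0.987, 0.159, 0.208], [-1.0, -0.01, -0.013, 0.136], [0.014, -0.159, -0.987, 1.544], [0.0, 0.0, 0.0, 1.0]] 0.9959407552083334
{'t': 0.1, 'q': array([ 1.19490428,  0.47772163,  0.02234831,  1.55635618, -0.01149965,
        1.1093133 , -0.08308079]), 'joint_vel': array([-0.0007752 , -0.00128336,  0.00090721, -0.00171939, -0.00017918,
       -0.00148076,  0.00093483]), 'joint_torque': array([ 3.85432650e-03, -5.97766256e+01,  1.61329396e+00, -2.81959677e+01,
        1.28508668e-02,  4.91521045e-03, -1.36455242e-05]), 'eef_pos': array([ 0.17844876, -0.65042312,  0.23041872]), 'tool_rot': array([-8.16992233e-04,  9.91046675e-01,  1.33513260e-01, -1.72960671e-04]), 'contact_force': array([ 0.1973643 , -0.58310189,  0.27074993]), 'torque': array([-0.01299547, -0.01740329,  0.02157922]), 'grasp_force': 0.0, 'gripper_width': 0.9964069798133537}
```

View pics/scene_a.png

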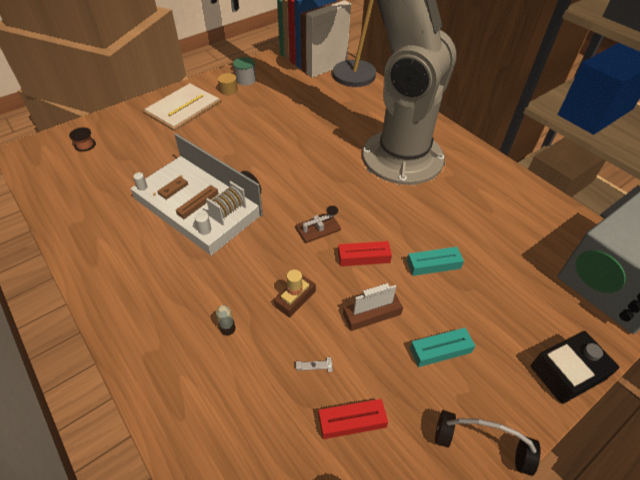

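View pics/top_a.png

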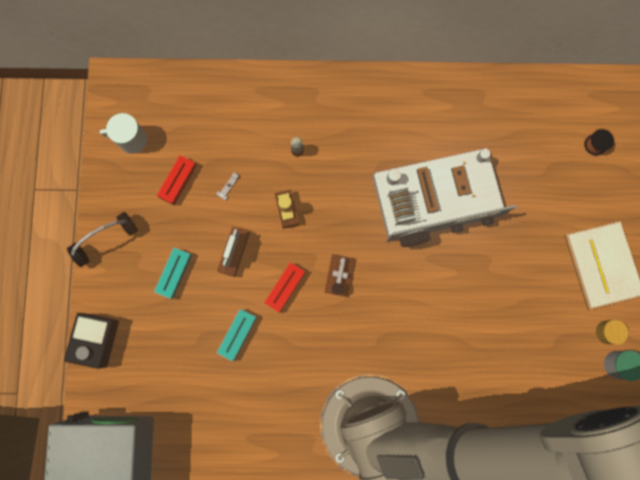

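Candidates for the screen rest: brown block holding the screen at top (234,250) / scene (373,300). The red blocks at top (177,180) and (285,288), and the turquoise ones at (173,273) and (237,335), are decoys: wrong colour and empty. The coil is at top (287,207) on its brown rest. The radio is at (440,192), with its slotted block at (428,190) and socket at (461,181). I'll check this in a close crop and measure.

```bash
cat > m.py <<'E'
from h import *
# robust measuring: boxes of points by height band within a world window
def rect(pts):
    r=cv2.minAreaRect((pts[:,:2]*1000).astype(np.float32)); (c,s,a)=r
    w,h=s
    if w<h: a+=90;w,h=h,w
    return np.round(c,1),round(w,1),round(h,1),round((a+90)%180-90,1)
E
python3 - <<'E'
from m import *
for n in('scene','top'):
    c=load(n,'a');P=cloud(c);H=cv2.cvtColor(c['pixels'],cv2.COLOR_RGB2HSV)
    uv={'scene':dict(desk=(250,400),screen=(375,297),coil=(294,275),slotblk=(190,207),sock=(168,188),valve=(222,312),key=(318,225)),
        'top':dict(desk=(330,120),screen=(230,245),coil=(285,200),slotblk=(430,200),sock=(457,172),valve=(297,143),key=(340,268))}[n]
    for k,(u,v) in uv.items(): print(n,k,P[v,u].round(3),H[v,u])
a=cv2.imread('pics/scene_a.png');b=cv2.imread('pics/top_a.png')
A=cv2.resize(a[250:335,265:425],(640,340),interpolation=3);
B=cv2.resize(b[140:240,370:510],None,fx=2.5,fy=2.5,interpolation=3);C=cv2.resize(b[185:285,210:310],None,fx=2.5,fy=2.5,interpolation=3)
o=np.zeros((600,640,3),np.uint8);o[:340]=A;o[340:590,:350]=B;o[340:590,360:610]=C
cv2.imwrite('pics/crop1.png',o)
E
```

```text
scene desk [ 0.738  0.347 -0.   ] [ 13 162 165]
scene screen [0.425 0.346 0.071] [ 17  48 163]
scene coil [0.535 0.212 0.092] [ 20 140 221]
scene slotblk [ 0.607 -0.128  0.056] [ 13 159 133]
scene sock [ 0.62  -0.224  0.054] [ 13 153 125]
scene valve [0.699 0.194 0.082] [ 33  35 153]
scene key [0.374 0.086 0.027] [ 14  51 110]
top desk [ 0.779  0.099 -0.   ] [ 14 168 173]
top screen [0.427 0.339 0.099] [ 37  25 218]
top coil [0.54  0.21  0.093] [ 24 143 216]
top slotblk [ 0.554 -0.153  0.047] [15 90 88]
top sock [ 0.628 -0.223  0.048] [ 14 120 108]
top valve [0.686 0.183 0.087] [ 32  34 142]
top key [0.382 0.073 0.032] [ 16  46 173]
```

View pics/crop1.png

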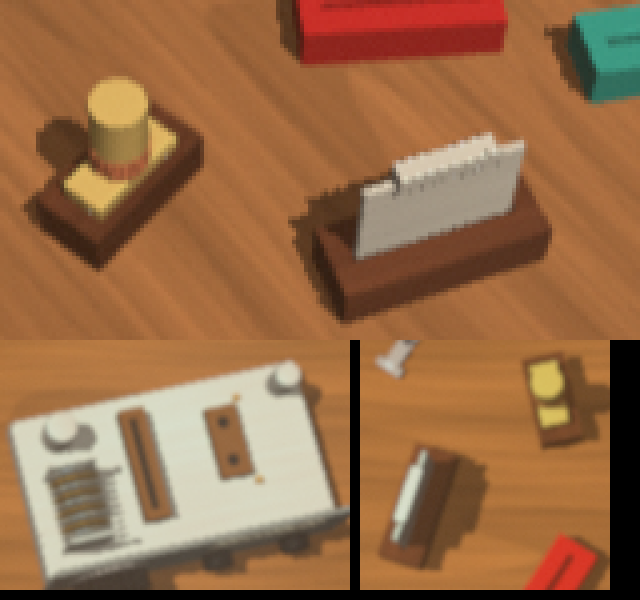

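The crop shows the white screen in the brown rest (crop 440,200) and the yellow coil on its brown rest (crop 118,150). The lower panels show the slotted block and the two-hole socket on the chassis. The red and turquoise blocks are empty, so the choice stands. Next I'll measure precisely.

```bash
cat > meas.py <<'E'
from m import *
def brownobj(c,uv0,z,tol=.004,rad=.09):
    P=cloud(c);H=cv2.cvtColor(c['pixels'],cv2.COLOR_RGB2HSV)
    m=(H[...,1]>75)&(H[...,0]<22)&(abs(P[...,2]-z)<tol)&(np.hypot(P[...,0]-uv0[0],P[...,1]-uv0[1])<rad)
    k,l,s,ce=cv2.connectedComponentsWithStats(m.astype(np.uint8))
    i=1+np.argmax(s[1:,4]); v,u=np.nonzero(l==i)
    return np.array([onplane(c,a,b,z) for a,b in zip(u,v)])
def byheight(c,xy,z0,z1,rad):
    P=cloud(c);m=(P[...,2]>z0)&(P[...,2]<z1)&(np.hypot(P[...,0]-xy[0],P[...,1]-xy[1])<rad)
    return P[m]
E
python3 - <<'E'
from meas import *
for n in('scene','top'):
    c=load(n,'a');print(n)
    for k,xy,z in(('slot',(.60,-.13),.058),('sock',(.62,-.22),.052)):
        p=brownobj(c,xy,z,rad=.07 if k=='slot' else .045);print(k,len(p),*rect(p))
    for k,xy,z0,z1,r in(('bar',(.427,.343),.088,.105,.06),('plate',(.427,.343),.04,.082,.07),('srest',(.427,.343),.025,.034,.08),('former',(.54,.21),.086,.1,.04),('cbar',(.54,.21),.036,.046,.05),('crest',(.54,.21),.025,.034,.07),('chassis',(.6,-.15),.036,.044,.2)):
        p=byheight(c,xy,z0,z1,r);print(k,len(p),*rect(p),'med',np.median(p,0).round(4))
E
```

```text
scene
slot 284 [ 585.7 -139.6] 107.8 30.2 12.0
sock 226 [ 610.1 -225. ] 68.4 36.7 13.3
bar 237 [425.7 343.9] 89.0 14.7 -15.6 med [0.4274 0.3447 0.0987]
plate 411 [424.7 345.1] 91.0 5.4 -18.1 med [0.4263 0.3446 0.0612]
srest 680 [424.6 344.9] 121.2 46.9 -18.5 med [0.4364 0.3525 0.0308]
former 178 [537.  214.4] 30.9 30.1 -71.0 med [0.5376 0.2156 0.0946]
cbar 183 [536.6 215.2] 65.2 29.1 9.9 med [0.5534 0.2202 0.0418]
crest 340 [534.8 212. ] 91.7 45.3 12.5 med [0.5503 0.2235 0.0303]
chassis 3681 [ 576.3 -172.5] 305.8 174.1 -76.5 med [ 0.5848 -0.1913  0.0402]
top
slot 161 [ 589.2 -150.6] 102.4 24.5 22.4
sock 203 [ 609.4 -230.4] 63.2 32.5 12.8
bar 144 [423.7 340.9] 87.7 13.3 -16.5 med [0.4244 0.3403 0.0978]
plate 85 [422.4 339.3] 90.1 3.5 -17.6 med [0.4173 0.341  0.0551]
srest 487 [422.2 341.4] 119.8 45.2 -16.8 med [0.4147 0.3369 0.0293]
former 130 [534.  210.3] 30.5 30.1 -66.3 med [0.5342 0.2098 0.0933]
cbar 106 [535.5 208. ] 79.6 37.1 12.1 med [0.516  0.2071 0.0413]
crest 254 [533.1 208.8] 91.9 43.9 13.6 med [0.5201 0.2017 0.0296]
chassis 4139 [ 559.3 -178.9] 305.8 204.3 -76.6 med [ 0.5787 -0.1923  0.0402]
```

```bash
python3 - <<'E'
from meas import *
for n,(u0,v0,u1,v1) in(('scene',(150,165,225,225)),('top',(410,155,480,220))):
    c=load(n,'a');G=cv2.cvtColor(c['pixels'],cv2.COLOR_RGB2HSV);P=cloud(c)
    print(n)
    if n=='scene':
        print(G[184:220:1,180:220:2,2])
    S=G[...,1];m=np.zeros((480,640),np.uint8);m[v0:v1,u0:u1]=((S>70)&(G[...,0]<22)&(P[...,2]>.03))[v0:v1,u0:u1]
    m=cv2.morphologyEx(m,cv2.MORPH_CLOSE,np.ones((5,5),np.uint8))
    k,l,s,ce=cv2.connectedComponentsWithStats(m)
    for i in range(1,k):
        if s[i,4]<40: continue
        V=G[...,2].astype(float);med=np.median(V[l==i])
        er=cv2.erode((l==i).astype(np.uint8),np.ones((3,3)))
        d=(er>0)&(V<.6*med)
        kk,ll,ss,cc=cv2.connectedComponentsWithStats(d.astype(np.uint8))
        print('blob',s[i],'med',med)
        for j in range(1,kk):
            if ss[j,4]<4: continue
            v,u=np.nonzero(ll==j); z=.058 if s[i,2]>25 or s[i,3]>35 else .052
            p=np.array([onplane(c,a,b,z) for a,b in zip(u,v)]);print('  dark',ss[j],(p.mean(0)*1000).round(1),rect(p), z)
E
```

```text
scene
[[136 126  98  97 174 218 217 213 214 212 212 212 215 216 215 197 210 215
  214 214]
 [126 109  92 134 201 217 217 215 216 216 213 212 215 217 204 160 186 214
  216 215]
 [109  95 105 184 216 216 217 215 215 213 216 212 213 214 172 136 147 201
  216 216]
 [ 99  99 171 212 215 214 215 216 216 215 214 214 214 194 139 135 134 165
  203 216]
 [ 98 138 216 216 214 213 215 214 215 215 214 217 196 159 140 130 133 137
  168 213]
 [134 191 221 219 214 213 213 214 215 215 214 214 162 136 142 102 130 134
  128 208]
 [191 218 218 220 219 214 213 216 215 216 215 181 140 140 124  84 130 136
  105 207]
 [220 221 216 218 219 217 214 214 215 217 197 142 137 133 102 104 135 118
   96 195]
 [221 221 219 218 218 218 215 214 215 204 161 137 131 111 106 129 125  99
   93 170]
 [219 222 221 218 217 219 217 216 213 172 137 141 115  99 125 135 110  97
   95 149]
 [220 220 222 221 218 217 218 219 198 142 138 134  99 118 135 118  99  95
  101 171]
 [220 219 221 223 220 216 220 200 162 137 132 113 106 135 126  98  97  97
  132 166]
 [223 220 220 222 221 220 218 163 137 143 113  98 127 131 107  97  96 101

[... 1518 characters left out ...]
108 110 112
  111 112]
 [ 72  86  97  94 108 194 224 223 210 211 212 211 215 216 147 114 112 110
  112 111]
 [110  78  96 100 179 222 223 221 213 215 216 217 215 219 166 149 109 110
  113 111]
 [185  88  94 136 220 222 221 207 215 215 217 218 219 222 160 197 124 110
  113 111]
 [224 153 118 193 221 222 220 208 213 216 217 218 220 222 141 220 180 113
  111 110]
 [222 207 185 222 220 220 221 215 211 220 219 221 222 200 129 220 218 150
  110 112]]
blob [153 175  35  25 372] med 134.0
blob [176 185  49  34 703] med 125.0
top
blob [452 162  19  33 385] med 148.0
  dark [458 172   2   2   4] [ 625.1 -225.8   52. ] (array([ 625.1, -225.8]), 2.7, 2.5, -1.6) 0.052
blob [417 167  22  46 512] med 140.0
```

```bash
python3 - <<'E'
from meas import *
for n,wins in(('scene',(('slot',(174,183,222,222),.058,116),('sock',(150,170,190,202),.052,112))),('top',(('slot',(414,163,442,216),.058,118),('sock',(448,158,474,200),.052,118)))):
    c=load(n,'a');G=cv2.cvtColor(c['pixels'],cv2.COLOR_RGB2HSV)
    for k,(u0,v0,u1,v1),z,th in wins:
        S=G[...,1];m=np.zeros((480,640),np.uint8);m[v0:v1,u0:u1]=((S>95)&(G[...,0]<22)&(G[...,2]>th))[v0:v1,u0:u1]
        m=cv2.morphologyEx(m,cv2.MORPH_CLOSE,np.ones((5,5),np.uint8))
        kk,l,s,ce=cv2.connectedComponentsWithStats(m);i=1+np.argmax(s[1:,4])
        v,u=np.nonzero(l==i);p=np.array([onplane(c,a,b,z) for a,b in zip(u,v)]);print(n,k,s[i],rect(p),(p.mean(0)*1000).round(1))
        o=cv2.resize(np.where((l==i)[v0:v1,u0:u1,None],c['pixels'][v0:v1,u0:u1,::-1],c['pixels'][v0:v1,u0:u1,::-1]//3),(380,280),interpolation=0);cv2.imwrite(f'pics/x_{n}_{k}.png',o)
r=lambda a,b:np.hstack([cv2.imread(f'pics/x_{a}_slot.png'),cv2.imread(f'pics/x_{a}_sock.png')])
cv2.imwrite('pics/crop2.png',np.vstack([r('scene',0),r('top',0)]))
E
```

```text
scene slot [176 185  46  29 396] (array([ 576.2, -119.1]), 113.9, 71.8, 13.6) [ 579.1 -137.    58. ]
scene sock [158 175  30  21 273] (array([ 604. , -224.2]), 79.3, 40.2, 14.1) [ 606.7 -226.2   52. ]
top slot [418 168  20  44 464] (array([ 579.2, -145.2]), 113.9, 26.6, 13.3) [ 578.7 -145.2   58. ]
top sock [452 166  19  29 339] (array([ 605.3, -231.5]), 71.2, 31.1, 13.6) [ 605.2 -231.6   52. ]
```

View pics/crop2.png

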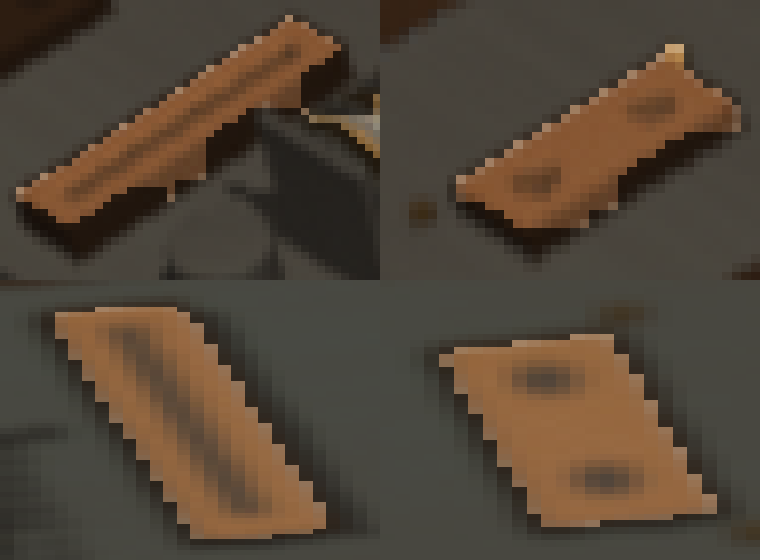

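The crops show the slot and both holes clearly. Scene: slot ends at about px (182,210) and (211,189), holes at (166,190) and (178,181.5). Top: slot ends at (422.7,173) and (431.6,203), holes at (458.8,172) and (462.9,187). The top-view rectangles match the given sizes, and the slot-to-socket distance comes out at 90 mm. Next I'll cross-check the two views and compute the moves.

```bash
python3 - <<'E'
from meas import *
from scipy.spatial.transform import Rotation as R
pr=lambda c,l,z:[(onplane(c,a,b,z)*1000).round(1)[:2] for a,b in l]
for n,s,h in(('scene',[(182.3,209.7),(211,189.2)],[(166,190.3),(178.4,181.5)]),('top',[(422.7,172.9),(431.6,203.2)],[(458.8,172.2),(462.9,187.2)])):
    c=load(n,'a');a=pr(c,s,.058);b=pr(c,h,.052)
    for q in(a,b): d=q[0]-q[1];print(n,q,'mid',(q[0]+q[1])/2,'len',np.hypot(*d).round(1),'yaw',np.degrees(np.arctan2(d[1],d[0])).round(1))
o=bot.get_obs();w,x,y,z=o['tool_rot'];M=R.from_quat([x,y,z,w]).as_matrix();print(M.round(3),o['eef_pos'])
E
```

```text
scene [array([ 626.7, -129.8]), array([ 535.3, -151.3])] mid [ 581.   -140.55] len 93.9 yaw 13.2
scene [array([ 627., -222.]), array([ 586.8, -232.9])] mid [ 606.9  -227.45] len 41.7 yaw 15.2
top [array([ 621.3, -133.9]), array([ 543.5, -154.7])] mid [ 582.4 -144.3] len 80.5 yaw 15.0
top [array([ 625.9, -226.6]), array([ 587. , -235.9])] mid [ 606.45 -231.25] len 40.0 yaw 13.4
[[ 0.964  0.265 -0.001]
 [ 0.265 -0.964  0.002]
 [-0.    -0.002 -1.   ]] [ 0.17844876 -0.65042312  0.23041872]
```

```bash
cat > go.py <<'E'
import sys,numpy as np
from station import bot
from scipy.spatial.transform import Rotation as R
# go.py x y z(mm, TCP) yawdeg -> row in tool axes
x,y,z,yaw=map(float,sys.argv[1:5]);o=bot.get_obs();w,a,b,c=o['tool_rot'];M=R.from_quat([a,b,c,w]).as_matrix()
d=M.T@(np.array([x,y,z])/1000-o['eef_pos'])*100
cy=np.degrees(np.arctan2(M[1,0],M[0,0]));s=-((yaw-cy+90)%180-90)
print('row',d.round(2),'spin',np.radians(s).round(3),'yaw now',cy.round(2),'q',o['q'].round(2),'pos',(o['eef_pos']*1000).round(1),'tz',M[:,2].round(3))
E
python3 go.py 550 -200 230 -17.5
python3 -m jog '[[47.8,-33.6,0,0.57],[47.8,-33.6,0,0.57],[47.8,-33.6,0,0.57],[47.8,-33.6,0,0.57],[47.8,-33.6,0,0.57],[47.8,-33.6,0,0.57],[47.8,-33.6,0,0.57],[47.8,-33.6,0,0.57],[47.8,-33.6,0,0.57],[47.8,-33.6,0,0.57],[47.8,-33.6,0,0.57],[47.8,-33.6,0,0.57],[47.8,-33.6,0,0.57],[47.8,-33.6,0,0.57],[47.8,-33.6,0,0.57],[47.8,-33.6,0,0.57],[47.8,-33.6,0,0.57],[47.8,-33.6,0,0.57]]' -1
python3 go.py 423.5 342.5 200 -17.5
```

```text
row [ 47.75 -33.6    0.09] spin 0.573 yaw now 15.35 q [ 1.19  0.48  0.02  1.56 -0.01  1.11 -0.08] pos [ 178.4 -650.4  230.4] tz [-0.001  0.002 -1.   ]
t: 1.6
eef_pos: [0.5495, -0.2021, 0.231]
tool_rot: [0.0, 0.988, -0.152, -0.001]
contact_force: [-0.5, -0.2, 0.7]
gripper_width: 1.002
grasp_force: 0.0
row [-28.35 -48.18   3.08] spin 0.001 yaw now -17.45 q [ 0.32  0.33 -0.1   1.77  0.04  1.04 -1.66] pos [ 549.5 -202.1  231. ] tz [-0.001 -0.001 -1.   ]
```

```bash

python3 -m jog '[[-28.3,-48.2,3,0],[-28.3,-48.2,3,0],[-28.3,-48.2,3,0],[-28.3,-48.2,3,0],[-28.3,-48.2,3,0],[-28.3,-48.2,3,0],[-28.3,-48.2,3,0],[-28.3,-48.2,3,0],[-28.3,-48.2,3,0],[-28.3,-48.2,3,0],[-28.3,-48.2,3,0],[-28.3,-48.2,3,0],[-28.3,-48.2,3,0],[-28.3,-48.2,3,0],[-28.3,-48.2,3,0],[-28.3,-48.2,3,0],[-28.3,-48.2,3,0],[-28.3,-48.2,3,0],[-28.3,-48.2,3,0],[-28.3,-48.2,3,0]]'
python3 go.py 423.5 342.5 73 -17.5
```

```text
t: 3.27
eef_pos: [0.4247, 0.3426, 0.2014]
tool_rot: [0.0, 0.988, -0.152, 0.0]
contact_force: [-0.6, -0.2, -0.6]
gripper_width: 0.998
grasp_force: 0.0
row [-0.12  0.04 12.84] spin 0.001 yaw now -17.45 q [-0.46  0.33 -0.4   1.88  0.15  0.97 -2.81] pos [424.7 342.6 201.4] tz [ 0. -0. -1.]
```

```bash

python3 -m jog '[[-0.1,0,3,0],[-0.1,0,6,0],[-0.1,0,9,0],[-0.1,0,11,0],[-0.1,0,12.7,0],[-0.1,0,12.7,0],[-0.1,0,12.7,0]]'
python3 -m jog '[[0,0,0,0],[0,0,0,0],[0,0,0,0],[0,0,0,0],[0,0,0,0],[0,0,0,0],[0,0,0,0],[0,0,0,0]]' 1 30
python3 go.py 423.5 342.5 180 -17.5
```

```text
t: 3.85
eef_pos: [0.4229, 0.3435, 0.074]
tool_rot: [0.001, 0.989, -0.151, -0.0]
contact_force: [0.4, 0.4, -0.1]
gripper_width: 0.999
grasp_force: 0.0
t: 4.52
eef_pos: [0.4232, 0.3445, 0.0747]
tool_rot: [-0.0, 0.989, -0.151, 0.0]
contact_force: [-0.1, 0.8, 4.6]
gripper_width: 0.135
grasp_force: 31.3
row [  0.09   0.17 -10.53] spin 0.003 yaw now -17.32 q [-0.53  0.49 -0.34  1.97  0.25  0.71 -2.89] pos [423.2 344.5  74.7] tz [ 0.001  0.    -1.   ]
```

```bash

python3 -m jog '[[0,0,-1,0],[0,0,-2,0],[0,0,-4,0],[0,0,-6,0],[0,0,-8,0],[0,0,-10,0],[0,0,-12,0],[0,0,-13,0],[0,0,-13,0],[0,0,-13,0]]' - 40
python3 - <<'E'
from meas import *
o=bot.get_obs();print(o['eef_pos'].round(4),o['grasp_force'],o['gripper_width'])
for n in('scene','top'):
    c=grab(n,'b');P=cloud(c)
    p=byheight(c,(.423,.345),.145,.18,.07);print(n,len(p),*(rect(p) if len(p)>5 else ()),np.median(p,0).round(4),p.min(0).round(3))
    p=byheight(c,(.423,.345),.125,.205,.07);print(p[:,2].min().round(4))
E
python3 go.py 570 -80 205 13.3
```

```text
t: 5.35
eef_pos: [0.423, 0.3441, 0.2045]
tool_rot: [-0.0, 0.989, -0.151, 0.0]
contact_force: [0.8, -0.4, -1.4]
gripper_width: 0.135
grasp_force: 39.8
[0.423  0.3441 0.2045] 39.79281485080719 0.13456969108761616
scene 445 [424.5 345.1] 91.7 6.6 -19.1 [0.4267 0.3441 0.163 ] [0.38  0.327 0.145]
0.1428
row [26.7  36.04 -0.15] spin -0.534 yaw now -17.32 q [-0.48  0.32 -0.39  1.88  0.15  0.97 -2.8 ] pos [422.4 343.5 203.1] tz [-0.002 -0.002 -1.   ]
  return _methods._mean(a, axis=axis, dtype=dtype,
  ret = um.true_divide(
Traceback (most recent call last):
ValueError: zero-size array to reduction operation minimum which has no identity
```

View pics/scene_b.png

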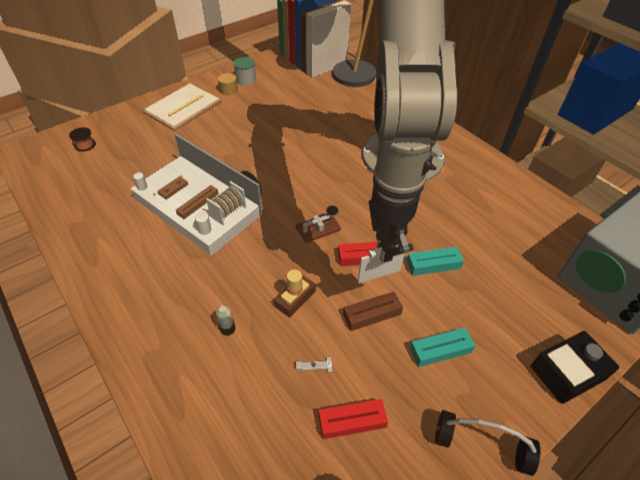

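The scene shows the screen hanging upright in the fingers near px (380,262), the brown rest now empty at (373,310), and the radio at (195,195) unobstructed. I'll carry it over the slot.

```bash

python3 go.py 580 -142 205 13.3
python3 -m jog '[[3,2,0,0],[6,6,0,-0.03],[9,9.5,0,-0.07],[12,13,0,-0.12],[15,16.5,0,-0.18],[18,20,0,-0.24],[21,24,0,-0.3],[23,28,0,-0.36],[25,32,0,-0.42],[27,35,0,-0.48],[28.5,38,0,-0.53],[28.5,38,0,-0.53]]'
python3 go.py 580 -142 205 13.3
```

```text
row [29.5  41.66 -0.14] spin -0.534 yaw now -17.32 q [-0.48  0.32 -0.39  1.88  0.15  0.97 -2.8 ] pos [422.4 343.5 203.1] tz [-0.002 -0.002 -1.   ]
t: 6.45
eef_pos: [0.5812, -0.109, 0.2025]
tool_rot: [0.001, 0.994, 0.113, -0.001]
contact_force: [-0.0, -0.9, -1.1]
gripper_width: 0.132
grasp_force: 39.8
row [-0.86  3.19 -0.24] spin -0.006 yaw now 12.94 q [ 0.29  0.39 -0.27  1.77  0.12  1.   -1.37] pos [ 581.2 -109.   202.5] tz [-0.003 -0.002 -1.   ]
```

```bash

python3 -m jog '[[-0.4,1.5,0,0],[-0.8,3.1,0,0],[-0.8,3.1,0,0],[-0.8,3.1,2,0],[-0.8,3.1,4,0],[-0.8,3.1,5.5,0],[-0.8,3.1,6.5,0],[-0.8,3.1,6.7,0],[-0.8,3.1,6.7,0],[-0.8,3.1,6.7,0]]'
python3 - <<'E'
from meas import *
o=bot.get_obs();print((o['eef_pos']*1000).round(1))
for n in('scene','top'):
    c=grab(n,'c')
    p=byheight(c,(.58,-.142),.078,.13,.06);print(n,len(p),*rect(p),p.min(0).round(4))
c=cv2.imread('pics/scene_c.png');d=cv2.imread('pics/top_c.png')
cv2.imwrite('pics/crop3.png',np.hstack([cv2.resize(c[120:230,140:250],(400,400),interpolation=2),cv2.resize(d[130:240,380:490],(400,400),interpolation=2)]))
E
python3 go.py 580 -142 135 13.3
```

```text
t: 7.28
eef_pos: [0.5817, -0.135, 0.1377]
tool_rot: [-0.0, 0.993, 0.114, 0.0]
contact_force: [0.7, -0.2, -0.5]
gripper_width: 0.137
grasp_force: 39.8
[ 581.7 -135.   137.7]
scene 547 [ 578.3 -110.3] 92.5 55.7 11.3 [ 0.5382 -0.1453  0.0781]
top 122 [ 574.5 -110.9] 91.2 55.1 15.0 [ 0.5368 -0.1491  0.0785]
row [-0.35  0.61  0.33] spin -0.004 yaw now 13.06 q [ 0.32  0.46 -0.25  1.82  0.15  0.87 -1.34] pos [ 582.  -135.3  138.3] tz [ 0.002 -0.    -1.   ]
```

View pics/crop3.png

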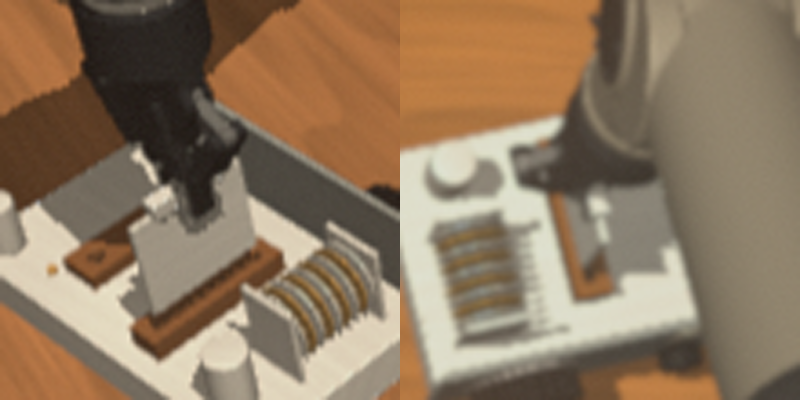

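The left crop shows the screen hovering upright over the slot block (its lower edge at crop (205,300)), clear of the capacitor. It still has about 7 mm to go across. I'll correct that and measure again.

```bash

python3 -m jog '[[-0.35,0.6,0.2,0],[-0.35,0.6,0.2,0],[-0.35,0.6,0.2,0],[-0.35,0.6,0.2,0]]'
cat > plate.py <<'E'
from meas import *
import sys
c=grab('scene',sys.argv[1]);o=bot.get_obs();P=cloud(c);H=cv2.cvtColor(c['pixels'],cv2.COLOR_RGB2HSV)
th=np.radians(13.3);ex=np.array([np.cos(th),np.sin(th)]);ey=np.array([-ex[1],ex[0]])
d=P[...,:2]-np.array([.581,-.1405]);a=d@ex;b=d@ey
z0=float(sys.argv[2])
m=(abs(b)<.02)&(abs(a)<.065)&(P[...,2]>z0)&(P[...,2]<z0+.05)&(H[...,2]>100)&(H[...,1]<90)
p=P[m];q=np.c_[a[m],b[m]]
print('tcp',(o['eef_pos']*1000).round(1),'n',m.sum(),'along',np.percentile(q[:,0],[1,99]).round(4),'mid',(np.percentile(q[:,0],[1,99]).mean()*1000).round(2),'across(front face) med',(np.median(q[:,1])*1000).round(2),'slope',np.degrees(np.polyfit(q[:,0],q[:,1],1)[0]).round(2),'zmin',p[:,2].min().round(4))
E
python3 plate.py d .078;python3 go.py 580 -142 133 13.3
```

```text
t: 7.72
eef_pos: [0.5791, -0.1424, 0.1355]
tool_rot: [0.0, 0.994, 0.113, 0.0]
contact_force: [-0.7, -0.8, -1.6]
gripper_width: 0.131
grasp_force: 39.7
tcp [ 579.2 -142.1  135.5] n 483 along [-0.0451  0.0442] mid -0.45 across(front face) med 0.31 slope -0.38 zmin 0.078
row [0.08 0.01 0.25] spin -0.005 yaw now 13.03 q [ 0.33  0.47 -0.25  1.82  0.15  0.87 -1.33] pos [ 579.2 -142.1  135.5] tz [ 0. -0. -1.]
```

```bash

python3 -m jog '[[0.05,-0.1,0,0],[0.05,-0.1,0.5,0],[0.05,-0.1,1,0],[0.05,-0.1,1.3,0],[0.05,-0.1,1.6,0],[0.05,-0.1,1.9,0],[0.05,-0.1,2.1,0],[0.05,-0.1,2.1,0]]'
```

```text
t: 8.43
eef_pos: [0.5803, -0.1428, 0.1183]
tool_rot: [0.002, 0.994, 0.113, 0.001]
contact_force: [-11.0, -0.8, 30.3]
gripper_width: 0.13
grasp_force: 44.3
```

```bash
python3 plate.py e .066; python3 -c "
from station import bot;o=bot.get_obs();print(o['contact_force'],o['torque'])"
python3 -m jog '[[0,0,-0.5,0],[0,0,-0.9,0],[0,0,-0.9,0],[0,0,-0.9,0]]'; python3 plate.py f .068
```

```text
tcp [ 580.2 -142.8  118.3] n 476 along [-0.0453  0.0443] mid -0.48 across(front face) med 0.99 slope 0.08 zmin 0.066
[-10.11795373  -1.10544924  30.06343263] [-0.23929298  2.4026348   0.05649467]
t: 8.82
eef_pos: [0.5794, -0.1407, 0.123]
tool_rot: [-0.0, 0.994, 0.114, -0.0]
contact_force: [0.4, 0.5, -1.2]
gripper_width: 0.132
grasp_force: 40.0
tcp [ 579.1 -140.8  122.7] n 481 along [-0.0445  0.0441] mid -0.18 across(front face) med 2.63 slope -0.28 zmin 0.0682
```

```bash

python3 -m jog '[[0,0,0.3,0],[0,0,0.5,0],[0,0,0.7,0],[0,0,0.9,0],[0,0,1.1,0],[0,0,1.1,0]]';python3 plate.py g .066; python3 -c "
from station import bot;o=bot.get_obs();print(o['contact_force'],o['torque'])"
```

```text
t: 9.37
eef_pos: [0.5805, -0.1435, 0.1181]
tool_rot: [0.002, 0.994, 0.112, 0.001]
contact_force: [-16.6, -2.4, 45.7]
gripper_width: 0.134
grasp_force: 49.2
tcp [ 580.5 -143.4  118.1] n 498 along [-0.045   0.0444] mid -0.3 across(front face) med 1.48 slope -0.07 zmin 0.0661
[-16.44273418  -2.6176251   45.82732162] [-0.16989881  3.54949479  0.08685914]
```

```bash
python3 - <<'E'
from meas import *
th=np.radians(13.3);ex=np.array([np.cos(th),np.sin(th)]);ey=np.array([-ex[1],ex[0]])
for t in 'dfg':
    c=load('scene',t);P=cloud(c);H=cv2.cvtColor(c['pixels'],cv2.COLOR_RGB2HSV)
    d=P[...,:2]-np.array([.581,-.1405]);a=d@ex;b=d@ey;z=P[...,2]
    m=(abs(b)<.02)&(abs(a)<.065)&(z>.05)&(z<.14)&(H[...,2]>100)&(H[...,1]<60)
    mm=m&(z<{'d':.115,'f':.102,'g':.098}[t])&(z>{'d':.08,'f':.068,'g':.066}[t])
    A=np.c_[a[mm],z[mm],np.ones(mm.sum())];s,*_=np.linalg.lstsq(A,b[mm],rcond=None)
    zz={'d':.075,'f':.0625,'g':.058}[t]
    print(t,'yaw err deg',np.degrees(s[0]).round(2),'lean deg',np.degrees(s[1]).round(2),'across@bottom mm',((s[1]*zz+s[2])*1000).round(2),'rms',(np.std(A@s-b[mm])*1000).round(2))
    # end-edge columns & lower edge by bins
    for lo in np.arange(-.045,.045,.015):
        k=m&(a>=lo)&(a<lo+.015)&(b<.012)
        print('   a',round(lo+.0075,3),'zmin',np.sort(z[k])[:3].round(4),end='')
    print()
o=cv2.imread('pics/scene_g.png')[165:225,165:245];cv2.imwrite('pics/crop4.png',cv2.resize(o,(800,600),interpolation=cv2.INTER_CUBIC))
E
```

```text
d yaw err deg -0.33 lean deg 0.02 across@bottom mm 0.27 rms 1.46
   a -0.038 zmin [0.0589 0.0599 0.06  ]   a -0.022 zmin [0.0556 0.0598 0.0605]   a -0.008 zmin [0.0571 0.0574 0.058 ]   a 0.008 zmin [0.0567 0.0575 0.0591]   a 0.022 zmin [0.0573 0.0583 0.0584]   a 0.038 zmin [0.0592 0.0751 0.0752]
f yaw err deg -0.22 lean deg -0.75 across@bottom mm 3.06 rms 1.44
   a -0.038 zmin [0.0515 0.0517 0.0622]   a -0.022 zmin [0.0514 0.0624 0.0624]   a -0.008 zmin [0.0509 0.0635 0.0639]   a 0.008 zmin [0.0521 0.0552 0.0619]   a 0.022 zmin [0.0508 0.051  0.051 ]   a 0.038 zmin [0.0514 0.0601 0.0602]
g yaw err deg -0.08 lean deg -3.28 across@bottom mm 3.27 rms 1.53
   a -0.038 zmin [0.0587 0.0596 0.0601]   a -0.022 zmin [0.0583 0.0603 0.0605]   a -0.008 zmin [0.059  0.06   0.0613]   a 0.008 zmin [0.0587 0.061  0.0613]   a 0.022 zmin [0.0595 0.0601 0.0609]   a 0.038 zmin [0.0563 0.0588 0.0591]
```

View pics/crop4.png

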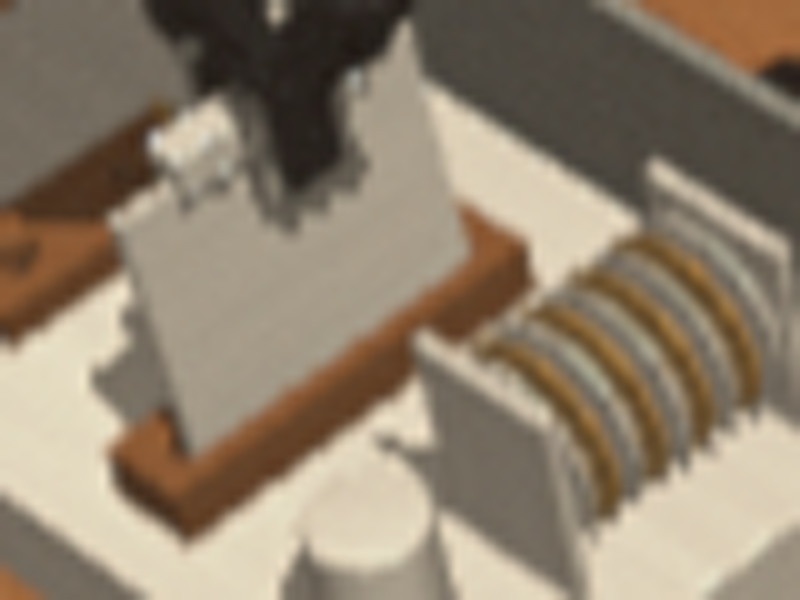

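```bash
python3 - <<'E'
from meas import *
c=load('scene','a')
th=np.radians(13.3);E=np.array([[np.cos(th),np.sin(th)],[-np.sin(th),np.cos(th)]])
for k,u,v in(('LB',175.4,209),('LF',183,213.4),('RB',209.9,184.6),('RF',217.1,189.2),('slotL',182.3,209.7),('slotR',211,189.2),('plateL',183.5,210.5),('plateR',211.2,189.8)):
    p=onplane(c,u,v,.058)[:2];print(k,(p*1000).round(1),(E@(p-[.581,-.1405])*1000).round(1))
# subpixel-ish block top edges: profile across at several stations along, on plane z=.058
G=cv2.cvtColor(c['pixels'],cv2.COLOR_RGB2GRAY).astype(np.float32);f=240/np.tan(np.radians(c['fovy'])/2);Ri=c['pose'][:3,:3].T
def samp(a,b,z=.058):
    w=np.stack([.581+a*E[0,0]+b*E[1,0],-.1405+a*E[0,1]+b*E[1,1],np.full_like(a,z)],-1)
    q=(w-c['pose'][:3,3])@Ri.T;return cv2.remap(G,(q[...,0]/q[...,2]*f+c['cx']).astype(np.float32),(q[...,1]/q[...,2]*f+c['cy']).astype(np.float32),1)
A,B=np.meshgrid(np.arange(-.05,.051,.01),np.arange(-.02,.021,.001))
print('across, mean over mid stations:');print(np.c_[B[:,0]*1000,samp(A,B)[:,2:9].mean(1).round(0)].astype(int).T)
A,B=np.meshgrid(np.arange(-.07,.071,.002),np.array([-.008,-.001,0,.001]));print('along (b=-8 | slot):');r=samp(A,B);print(np.c_[A[0]*1000,r[0],r[1:].mean(0)].round(0).astype(int).T)
E
```

```text
LB [ 639.1 -142. ] [ 56.2 -14.8]
LF [ 631.  -117.7] [53.9 10.7]
RB [ 529.3 -167.9] [-56.6 -14.8]
RF [ 522.9 -142.1] [-56.9  11.8]
slotL [ 626.7 -129.8] [46.9 -0.1]
slotR [ 535.3 -151.3] [-46.9  -0. ]
plateL [ 625.5 -125.7] [46.8  4.2]
plateR [ 536.  -149.1] [-45.8   2. ]
across, mean over mid stations:
[[-20 -19 -18 -16 -15 -14 -13 -12 -11 -10  -9  -8  -7  -6  -5  -4  -3  -2
   -1   0   0   1   2   3   4   5   6   7   8   9  10  11  12  13  14  15
   16  17  18  19  20]
 [205 203 198 188 175 159 142 126 114 104 100 100 100 100  98  95  90  85
   80  76  74  76  79  84  88  92  94  96  95  93  90  86  83  82  81  82
   81  81  80  81  81]]
along (b=-8 | slot):
[[-70 -68 -66 -64 -62 -60 -58 -56 -54 -52 -50 -48 -46 -44 -42 -40 -38 -36
  -34 -32 -30 -28 -26 -24 -22 -20 -18 -16 -14 -12 -10  -8  -6  -4  -2   0
    2   4   6   8  10  12  14  16  18  20  22  24  26  28  30  32  34  36
   38  40  42  44  46  48  50  52  54  56  58  60  62  64  66  68  70]
 [202 201 201 202 200 185 145 112  98  97  97  99 101 102 101  98  99 100
   99  99  97 100 100 100 101 102 101  99 102 100 102 100  99 100  99 102
   99 100  99  98 100 100 101  99  99  99 100 100 101 100  98 101 100 100
   98 100 101 101 101  99  98  97  95  85  83  97 169 210 213 212 211]
 [202 202 203 203 199 180 151 118  99  97  94  86  77  68  70  75  77  78
   76  77  75  75  77  76  77  76  78  75  75  77  75  75  73  74  77  76
   77  75  75  74  77  76  77  77  74  74  71  75  75  76  74  75  77  77
   75  74  76  75  80  86  94  98  95  88  73  60  64 105 170 206 212]]
```

The crop shows the screen's lower edge still standing on top of the block, not in the slot. Its front corners are at scene px (183.5,210.5) and (211.2,189.8), about 2 mm too far to +y and leaning. I'll ease off to a light press and slide it across toward -y until it drops in.

```bash

python3 -m jog '[[0,0,-0.25,0],[0,0,-0.45,0],[0,0,-0.45,0],[0,0,-0.45,0]]'
python3 -m jog '[[0,0.05,0,0],[0,0.1,0,0],[0,0.15,0,0],[0,0.2,0,0],[0,0.2,0,0]]'
python3 plate.py h .066
```

```text
t: 9.75
eef_pos: [0.5797, -0.1418, 0.1183]
tool_rot: [0.001, 0.994, 0.113, 0.0]
contact_force: [-6.4, -1.3, 15.8]
gripper_width: 0.13
grasp_force: 42.7
t: 10.17
eef_pos: [0.5801, -0.143, 0.1183]
tool_rot: [0.0, 0.994, 0.113, 0.0]
contact_force: [-6.9, -0.1, 15.9]
gripper_width: 0.13
grasp_force: 44.2
tcp [ 580.1 -142.9  118.3] n 492 along [-0.0447  0.044 ] mid -0.32 across(front face) med 1.67 slope -0.12 zmin 0.066
```

```bash

python3 -m jog '[[0,0,-0.5,0],[0,0,-0.8,0],[-0.1,0,-0.8,0],[-0.1,0,-0.8,0]]'; python3 plate.py i .068
python3 -m jog '[[0,0,0.3,0],[0,0,0.6,0],[0,0,0.8,0],[0,0,0.8,0]]';python3 -c "
from station import bot;o=bot.get_obs();print(o['contact_force'],o['torque'])"
```

```text
t: 10.55
eef_pos: [0.5786, -0.1431, 0.1244]
tool_rot: [-0.0, 0.994, 0.114, -0.0]
contact_force: [0.0, 0.2, -0.3]
gripper_width: 0.135
grasp_force: 40.5
tcp [ 578.5 -143.1  124.3] n 498 along [-0.0451  0.0432] mid -0.98 across(front face) med 1.45 slope -0.11 zmin 0.0682
t: 10.93
eef_pos: [0.5791, -0.1432, 0.1182]
tool_rot: [0.0, 0.994, 0.114, 0.0]
contact_force: [-6.4, 1.2, 15.3]
gripper_width: 0.128
grasp_force: 42.8
[-6.43552329  1.17603557 15.31375741] [0.36712928 1.29211093 0.10628176]
```

```bash
cat > prof.py <<'E'
from meas import *
import sys
def prof(c,z,st):
    th=np.radians(13.3);E=np.array([[np.cos(th),np.sin(th)],[-np.sin(th),np.cos(th)]])
    G=c['pixels'].astype(np.float32)[...,2];f=240/np.tan(np.radians(c['fovy'])/2);Ri=c['pose'][:3,:3].T
    A,B=np.meshgrid(st,np.arange(-.018,.018,.001))
    w=np.stack([.581+A*E[0,0]+B*E[1,0],-.1405+A*E[0,1]+B*E[1,1],np.full_like(A,z)],-1)
    q=(w-c['pose'][:3,3])@Ri.T;r=cv2.remap(G,(q[...,0]/q[...,2]*f+c['cx']).astype(np.float32),(q[...,1]/q[...,2]*f+c['cy']).astype(np.float32),1)
    return B[:,0],r.mean(1)
if __name__=='__main__':
    for t in sys.argv[1:]:
        c=grab('scene',t) if t=='j' else load('scene',t)
        for nm,st in(('-x third',np.arange(-.04,-.012,.002)),('+x third',np.arange(.012,.041,.002)),('end+x',np.arange(.049,.055,.001))):
            b,r=prof(c,.058,st);print(t,nm,r.round(0).astype(int).tolist())
E
python3 prof.py a j g; python3 - <<'E'
from h import *
d=grab('top','j')
a=cv2.cvtColor(d['pixels'],cv2.COLOR_RGB2BGR)[160:215,405:460];b=cv2.imread('pics/scene_j.png')[178:223,172:227]
cv2.imwrite('pics/crop5.png',np.hstack([cv2.resize(b,(440,400),interpolation=2),cv2.resize(a,(360,400),interpolation=2)]))
E
```

```text
a -x third [166, 155, 141, 123, 104, 86, 71, 61, 55, 53, 53, 52, 52, 50, 49, 46, 44, 43, 42, 42, 43, 45, 47, 49, 50, 51, 50, 50, 49, 48, 49, 51, 54, 58, 60, 63]
a +x third [175, 165, 151, 133, 113, 92, 76, 64, 56, 53, 53, 53, 52, 51, 49, 46, 44, 42, 42, 43, 44, 46, 48, 49, 50, 51, 51, 50, 49, 47, 45, 43, 42, 41, 40, 40]
a end+x [173, 161, 144, 123, 102, 83, 68, 57, 52, 50, 51, 51, 52, 52, 52, 51, 51, 51, 51, 51, 51, 51, 52, 52, 52, 52, 51, 50, 48, 46, 44, 43, 42, 41, 41, 41]
j -x third [136, 136, 136, 136, 135, 135, 135, 135, 135, 135, 135, 135, 135, 135, 136, 136, 136, 135, 132, 126, 117, 105, 92, 79, 68, 59, 54, 50, 49, 48, 49, 51, 54, 59, 62, 65]
j +x third [123, 123, 122, 122, 121, 121, 122, 123, 124, 125, 127, 128, 129, 130, 130, 131, 132, 131, 129, 123, 115, 105, 92, 80, 69, 60, 55, 51, 49, 47, 45, 44, 42, 41, 41, 40]
j end+x [179, 165, 145, 122, 99, 80, 65, 57, 53, 52, 52, 53, 54, 53, 53, 53, 52, 52, 51, 51, 51, 51, 52, 52, 53, 53, 52, 51, 49, 47, 45, 43, 41, 41, 41, 41]
g -x third [139, 139, 139, 139, 139, 138, 138, 138, 138, 138, 138, 138, 137, 137, 138, 138, 139, 139, 138, 134, 128, 119, 106, 93, 79, 67, 58, 52, 49, 48, 49, 51, 54, 58, 61, 64]
g +x third [126, 126, 126, 125, 125, 125, 125, 127, 128, 129, 131, 132, 132, 133, 133, 134, 134, 135, 134, 131, 126, 117, 106, 93, 80, 68, 59, 53, 49, 47, 45, 43, 42, 41, 41, 40]
g end+x [168, 153, 134, 114, 95, 78, 65, 57, 54, 52, 52, 52, 53, 53, 53, 53, 52, 51, 51, 51, 52, 52, 53, 53, 53, 53, 52, 50, 48, 46, 45, 43, 42, 41, 41, 41]
```

View pics/crop5.png

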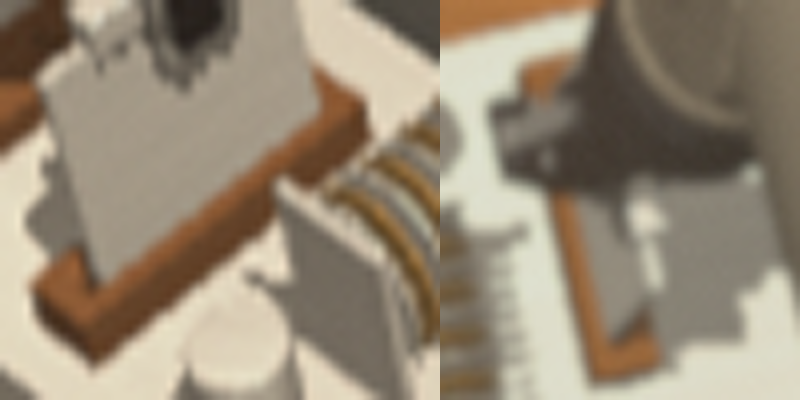

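The screen's front lower edge lies at +4.0 mm across. The block's edges at -14.0 and +11.6 put the slot centre at -1.2, so the edge should be at +0.8. It needs 3.2 mm more toward -y; yaw is fine.

```bash

python3 -m jog '[[0,0,-0.5,0],[0,0,-0.7,0],[0,0.2,-0.7,0],[0,0.32,-0.7,0],[0,0.32,-0.7,0],[0,0.32,-0.4,0],[0,0.32,-0.2,0],[0,0.32,0,0],[0,0.32,0.1,0],[0,0.32,0.1,0]]'
```

```text
t: 11.87
eef_pos: [0.5793, -0.1461, 0.1153]
tool_rot: [-0.0, 0.994, 0.114, -0.0]
contact_force: [-0.3, -0.2, -1.3]
gripper_width: 0.134
grasp_force: 40.2
```

It has entered the mouth with no force. Pushing it home.

```bash

python3 -m jog '[[0,0,0.3,0],[0,0,0.6,0],[0,0,0.9,0],[0,0,1.2,0],[0,0,1.4,0],[0,0,1.4,0]]'
```

```text
t: 12.37
eef_pos: [0.5798, -0.147, 0.1042]
tool_rot: [0.001, 0.994, 0.113, 0.0]
contact_force: [-8.2, -0.4, 20.9]
gripper_width: 0.132
grasp_force: 43.4
```

```bash

python3 -m jog '[[0,0,-0.15,0],[0,0,-0.25,0],[0,0,-0.25,0],[0,0,-0.25,0]]' - 20
python3 -m jog '[[0,0,0,0],[0,0,0,0],[0,0,0,0],[0,0,0,0],[0,0,0,0]]' 0.1
python3 plate.py k .06; python3 prof.py >/dev/null; python3 go.py 580 -146 200 13.3
```

```text
t: 12.7
eef_pos: [0.5797, -0.1463, 0.1044]
tool_rot: [0.0, 0.994, 0.114, -0.0]
contact_force: [-2.1, 0.1, 3.8]
gripper_width: 0.132
grasp_force: 40.9
t: 13.12
eef_pos: [0.5795, -0.1462, 0.1041]
tool_rot: [-0.0, 0.994, 0.114, -0.0]
contact_force: [-0.8, -0.3, 0.1]
gripper_width: 0.452
grasp_force: 0.0
tcp [ 579.6 -146.2  104.1] n 362 along [-0.0461  0.0439] mid -1.07 across(front face) med -1.68 slope -0.28 zmin 0.0601
row [ 0.05 -0.01 -9.59] spin -0.004 yaw now 13.05 q [ 0.33  0.51 -0.24  1.84  0.16  0.81 -1.34] pos [ 579.6 -146.2  104.1] tz [-0.  0. -1.]
```

```bash

python3 -m jog '[[0,0,-1,0],[0,0,-2,0],[0,0,-4,0],[0,0,-7,0],[0,0,-10,0],[0,0,-12,0],[0,0,-12,0],[0,0,-12,0]]'
python3 - <<'E'
from meas import *
th=np.radians(13.3);E=np.array([[np.cos(th),np.sin(th)],[-np.sin(th),np.cos(th)]])
for n in('scene','top'):
    c=grab(n,'l');P=cloud(c);H=cv2.cvtColor(c['pixels'],cv2.COLOR_RGB2HSV)
    d=P[...,:2]-np.array([.580,-.1435]);a=d@E[0];b=d@E[1];z=P[...,2]
    k=(abs(b)<.025)&(abs(a)<.06)
    m=k&(z>.066)&(z<.112)&(H[...,1]<90);A=np.c_[a[m],z[m],np.ones(m.sum())]
    if m.sum()>20:
        s=np.linalg.lstsq(A,b[m],rcond=None)[0];print(n,m.sum(),'slope yaw,lean deg',np.degrees(s[:2]).round(2))
    t=k&(z>.122)&(z<.14);print('top bar',t.sum(),'z',np.percentile(z[t],[50,95]).round(4),rect(P[t]))
E
```

```text
t: 13.83
eef_pos: [0.5807, -0.1464, 0.2269]
tool_rot: [0.001, 0.994, 0.114, 0.002]
contact_force: [0.4, -0.2, -0.7]
gripper_width: 0.453
grasp_force: 0.0
scene 470 slope yaw,lean deg [-0.34 -0.88]
top bar 129 z [0.1283 0.1307] (array([ 580.8, -145.4]), 56.1, 18.9, 11.5)
top 122 slope yaw,lean deg [0.41 0.18]
top bar 102 z [0.1286 0.1342] (array([ 565. , -149.3]), 62.9, 13.9, 13.1)
```

Screen is home and upright, bar top at z 0.129. Now I'll measure the coil: its bar, and the former's top circle.

```bash
cat > coil.py <<'E'
from meas import *
import sys
def coil(c,xy,z0):
    # z0: coil origin height; former top disc and bar top, yellow pixels
    P=cloud(c);H=cv2.cvtColor(c['pixels'],cv2.COLOR_RGB2HSV);near=np.hypot(P[...,0]-xy[0],P[...,1]-xy[1])<.05
    y=near&(H[...,1]>80)&(H[...,0]>16)&(H[...,0]<32)&(H[...,2]>120)
    out=[]
    for h in(.076,.024):
        m=y&(abs(P[...,2]-z0-h)<.004);v,u=np.nonzero(m)
        if len(u)<8: out.append(None);continue
        p=np.array([onplane(c,a,b,z0+h) for a,b in zip(u,v)]);out.append((len(u),)+rect(p))
    return out
E
python3 - <<'E'
from coil import *
for n in('scene','top'): print(n,*coil(load(n,'l'),(.535,.212),.018),sep='\n ')
E
python3 go.py 535 211 200 13
```

```text
scene
 (153, array([536.9, 214.2]), 32.0, 30.5, -86.4)
 (146, array([537. , 215.4]), 64.9, 27.2, 11.8)
top
 (98, array([535.3, 210.5]), 29.4, 28.9, -62.2)
 (84, array([534.5, 210.7]), 64.1, 27.6, 12.9)
row [  3.76 -35.79   2.43] spin 0.001 yaw now 13.05 q [ 0.35  0.37 -0.26  1.74  0.11  1.04 -1.3 ] pos [ 579.2 -146.2  224.3] tz [-0. -0. -1.]
```

```bash

python3 -m jog '[[3.8,-35.8,2,0],[3.8,-35.8,2,0],[3.8,-35.8,2,0],[3.8,-35.8,2,0],[3.8,-35.8,2,0],[3.8,-35.8,2,0],[3.8,-35.8,2,0],[3.8,-35.8,2,0],[3.8,-35.8,2,0],[3.8,-35.8,2,0],[3.8,-35.8,2,0],[3.8,-35.8,2,0],[3.8,-35.8,2,0],[3.8,-35.8,2,0]]' -1
python3 go.py 535 210.5 61 12.5
```

```text
t: 15.1
eef_pos: [0.5362, 0.2092, 0.204]
tool_rot: [0.0, 0.994, 0.112, -0.0]
contact_force: [-0.3, -0.9, 0.6]
gripper_width: 0.999
grasp_force: 0.0
row [-0.08 -0.16 14.3 ] spin 0.007 yaw now 12.9 q [-0.16  0.37 -0.4   1.8   0.17  1.   -1.98] pos [536.2 209.2 204. ] tz [-0.    -0.001 -1.   ]
```

```bash

python3 -m jog '[[-0.1,-0.15,3,0],[-0.1,-0.15,6,0],[-0.1,-0.15,9,0],[-0.1,-0.15,11.5,0],[-0.1,-0.15,13.5,0],[-0.1,-0.15,14.3,0],[-0.1,-0.15,14.3,0],[-0.1,-0.15,14.3,0]]'
python3 -m jog '[[0,0,0,0],[0,0,0,0],[0,0,0,0],[0,0,0,0],[0,0,0,0],[0,0,0,0],[0,0,0,0]]' 1 30
python3 go.py 535 210.5 185 12.5
```

```text
t: 15.77
eef_pos: [0.535, 0.212, 0.0618]
tool_rot: [0.0, 0.994, 0.113, 0.0]
contact_force: [0.4, 0.7, 0.0]
gripper_width: 1.0
grasp_force: 0.0
t: 16.35
eef_pos: [0.5349, 0.2125, 0.0621]
tool_rot: [-0.0, 0.994, 0.114, 0.001]
contact_force: [-1.1, -0.8, 6.2]
gripper_width: 0.364
grasp_force: 29.4
row [ -0.03   0.2  -12.29] spin 0.01 yaw now 13.05 q [-0.22  0.55 -0.35  1.91  0.27  0.72 -2.07] pos [534.9 212.5  62.1] tz [ 0.001  0.    -1.   ]
```

```bash

python3 -m jog '[[0,0,-0.5,0],[0,0,-1.5,0],[0,0,-3,0],[0,0,-5,0],[0,0,-7,0],[0,0,-9,0],[0,0,-11,0],[0,0,-13,0],[0,0,-14.2,0],[0,0,-14.8,0],[0,0,-15,0],[0,0,-15,0]]' - 45
python3 - <<'E'
from coil import *
o=bot.get_obs();x,y,z=o['eef_pos'];print((o['eef_pos']*1000).round(1),o['grasp_force'])
for n in('scene','top'): print(n,*coil(grab(n,'m'),(x,y),z-.0441),sep='\n ')
E
python3 go.py 590 -80 212 13.3;python3 go.py 605.5 -232.7 212 13.3
```

```text
t: 17.35
eef_pos: [0.5343, 0.2122, 0.2111]
tool_rot: [0.0, 0.994, 0.114, -0.0]
contact_force: [0.0, -0.3, -1.1]
gripper_width: 0.362
grasp_force: 44.6
[534.3 212.2 211.1] 44.59971070289612
scene
 (74, array([543.4, 213.7]), 27.0, 18.4, 54.5)
 (150, array([536.9, 215. ]), 65.2, 28.8, 11.8)
top
 None
 (59, array([512.9, 208.2]), 22.7, 22.2, 12.1)
row [-1.12 29.71 -0.17] spin -0.004 yaw now 13.05 q [-0.17  0.37 -0.4   1.8   0.17  1.01 -1.98] pos [533.8 211.9 210.1] tz [-0.002 -0.001 -1.   ]
row [-3.06 44.93 -0.16] spin -0.004 yaw now 13.05 q [-0.17  0.37 -0.4   1.8   0.17  1.01 -1.98] pos [533.8 211.9 210.1] tz [-0.002 -0.001 -1.   ]
```

View pics/scene_m.png

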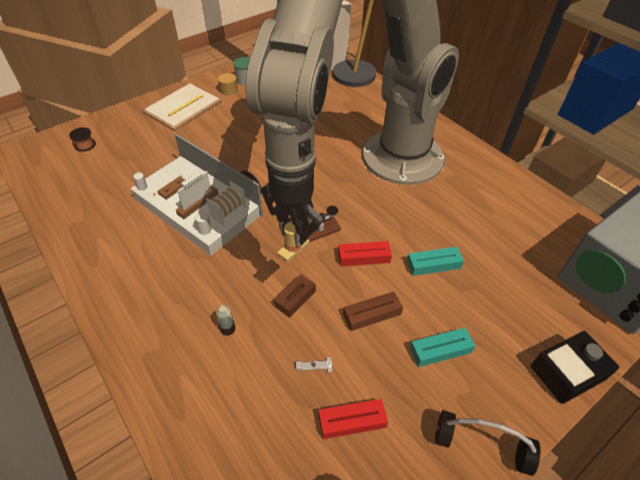

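The scene shows the coil held upright at px (291,240), its rest empty at (295,295), and the screen standing in the slot at (195,190). I'll carry it over.

```bash

python3 -m jog '[[-0.1,1,0,0],[-0.2,3,0,0],[-0.4,6,0,0],[-0.6,9,0,0],[-0.8,12,0,0],[-1,15,0,0],[-1.2,18,0,0],[-1.5,21,0,0],[-1.7,24,0,0],[-1.9,27,0,0],[-2.1,30,0,0],[-2.3,33,0,0],[-2.5,36,0,0],[-2.7,39,0,0],[-2.9,42,0,0],[-3,43.8,0,0],[-3.1,44.7,0,0],[-3.1,44.9,0,0],[-3.1,44.9,0,0],[-3.1,44.9,0,0]]'
python3 go.py 605 -232 170 13.3
```

```text
t: 19.12
eef_pos: [0.6056, -0.23, 0.211]
tool_rot: [-0.001, 0.993, 0.115, -0.0]
contact_force: [-1.2, 0.5, -1.3]
gripper_width: 0.362
grasp_force: 44.7
row [-0.1   0.18  4.1 ] spin -0.002 yaw now 13.17 q [ 0.44  0.46 -0.24  1.63  0.12  1.06 -1.17] pos [ 605.6 -230.   211. ] tz [-0.001  0.001 -1.   ]
```

```bash

python3 -m jog '[[-0.1,0.15,1,0],[-0.1,0.15,2.5,0],[-0.1,0.15,4,0],[-0.1,0.15,5.5,0],[-0.1,0.15,7,0],[-0.1,0.15,8,0],[-0.1,0.15,8.5,0],[-0.1,0.15,8.5,0],[-0.1,0.15,8.5,0]]'
python3 - <<'E'
from coil import *
o=bot.get_obs();x,y,z=o['eef_pos'];print((o['eef_pos']*1000).round(1),o['contact_force'])
for n in('scene','top'): print(n,*coil(grab(n,'n'),(x,y),z-.0441),sep='\n ')
b=cv2.imread('pics/scene_n.png')[140:215,130:230];cv2.imwrite('pics/crop6.png',cv2.resize(b,(800,600),interpolation=2))
E
python3 go.py 605 -232 106 13.3
```

```text
t: 19.87
eef_pos: [0.6053, -0.2333, 0.1265]
tool_rot: [-0.0, 0.993, 0.114, 0.0]
contact_force: [0.2, -0.8, -0.0]
gripper_width: 0.361
grasp_force: 44.7
[ 605.3 -233.3  126.5] [ 0.15117681 -0.78529555 -0.04223823]
scene
 (24, array([ 618.5, -226.6]), 22.5, 10.6, -70.3)
 (109, array([ 607.6, -227.5]), 63.0, 32.5, 9.3)
top
 None
 (71, array([ 585. , -238.5]), 28.7, 23.3, -78.0)
row [-0.03 -0.19  2.13] spin -0.004 yaw now 13.06 q [ 0.43  0.55 -0.22  1.7   0.15  0.91 -1.19] pos [ 605.7 -233.8  127.3] tz [ 0.002 -0.    -1.   ]
```

View pics/crop6.png

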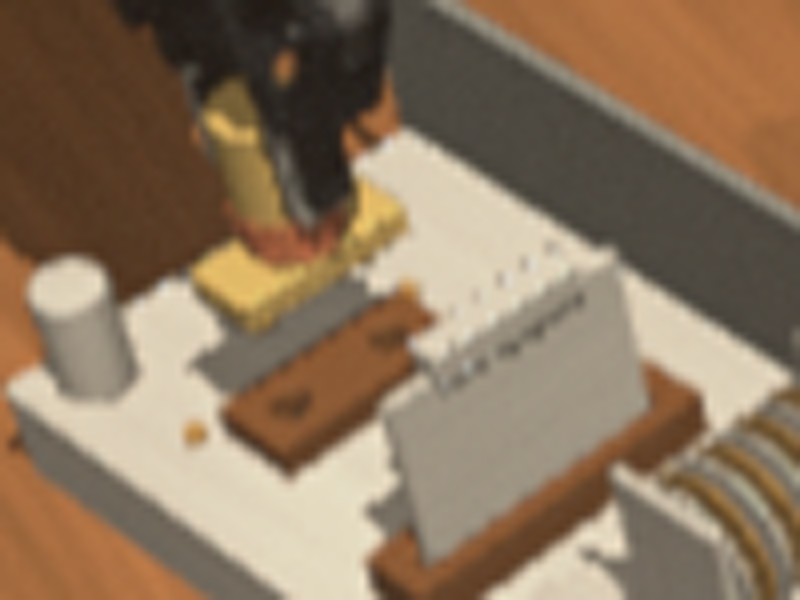

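The crop shows the coil upright above the socket, with the holes visible at crop (292,403) and (388,337), the screen standing well clear, and the bar parallel to the socket. I'll lower it to 1 cm and refine.

```bash

python3 -m jog '[[0,-0.12,0.4,0],[0,-0.12,0.8,0],[0,-0.12,1.2,0],[0,-0.12,1.6,0],[0,-0.12,1.9,0],[0,-0.12,2.05,0],[0,-0.12,2.05,0],[0,-0.12,2.05,0]]'
cat > fin.py <<'E'
from coil import *
import sys
th=np.radians(13.3);E=np.array([[np.cos(th),np.sin(th)],[-np.sin(th),np.cos(th)]])
def prof(c,z,A,B,ch):
    G=c['pixels'].astype(np.float32)[...,ch];f=240/np.tan(np.radians(c['fovy'])/2)
    A,B=np.meshgrid(A,B);w=np.stack([.607+A*E[0,0]+B*E[1,0],-.228+A*E[0,1]+B*E[1,1],np.full_like(A,z)],-1)
    q=(w-c['pose'][:3,3])@c['pose'][:3,:3];return cv2.remap(G,(q[...,0]/q[...,2]*f+c['cx']).astype(np.float32),(q[...,1]/q[...,2]*f+c['cy']).astype(np.float32),1)
o=bot.get_obs();x,y,z=o['eef_pos'];print((o['eef_pos']*1000).round(1),o['contact_force'].round(1),o['joint_vel'].round(3).max())
ca=load('scene','a');cn=grab('scene',sys.argv[1]);zb=z-.0441+.024
print(*coil(cn,(x,y),z-.0441))
r=np.arange(-.024,.025,.002);l=np.arange(-.046,.047,.002);L=lambda v:v.round(0).astype(int).tolist()
print('b',L(r*1000));print('sock across',L(prof(ca,.052,np.r_[-.012:.0121:.003],r,2).mean(1)))
for s in(-1,1): print('bar across R,B',s,*[L(prof(cn,zb,s*np.r_[.022:.029:.002],r,ch).mean(1)) for ch in(0,2)])
print('l',L(l*1000));print('sock along',L(prof(ca,.052,l,np.array([-.01,-.008]),2).mean(0)));print('holes',L(prof(ca,.052,l,np.r_[-.002:.0021:.001],0).mean(0)))
print('bar along',L(prof(cn,zb,l,np.r_[-.004:.0081:.002],0).mean(0)),L(prof(cn,zb,l,np.r_[-.004:.0081:.002],2).mean(0)))
E
python3 fin.py p; python3 go.py 605 -232 106 13.3
```

```text
t: 20.63
eef_pos: [0.6048, -0.2326, 0.1057]
tool_rot: [-0.0, 0.994, 0.114, -0.0]
contact_force: [1.5, 0.2, -1.5]
gripper_width: 0.358
grasp_force: 44.7
[ 604.8 -232.6  105.7] [ 1.5  0.2 -1.5] 0.002
(25, array([ 618.2, -225.6]), 22.5, 10.3, -65.0) (98, array([ 606.9, -227.5]), 64.0, 30.8, 8.1)
b [-24, -22, -20, -18, -16, -14, -12, -10, -8, -6, -4, -2, 0, 2, 4, 6, 8, 10, 12, 14, 16, 18, 20, 22, 24]
sock across [179, 178, 170, 148, 115, 80, 58, 52, 51, 51, 51, 51, 51, 52, 52, 52, 52, 52, 51, 48, 45, 41, 40, 46, 70]
bar across R,B -1 [42, 40, 40, 40, 40, 43, 47, 54, 65, 89, 125, 157, 177, 197, 215, 224, 226, 222, 209, 190, 175, 174, 177, 184, 200] [31, 29, 29, 30, 30, 31, 34, 39, 43, 52, 66, 75, 82, 91, 98, 104, 106, 104, 97, 89, 85, 93, 111, 133, 158]
bar across R,B 1 [167, 167, 165, 163, 181, 203, 219, 225, 225, 225, 225, 224, 225, 225, 226, 227, 226, 220, 206, 183, 163, 151, 137, 116, 94] [137, 138, 135, 123, 115, 107, 104, 103, 103, 103, 104, 103, 103, 104, 104, 105, 105, 103, 96, 85, 75, 70, 63, 53, 42]
l [-46, -44, -42, -40, -38, -36, -34, -32, -30, -28, -26, -24, -22, -20, -18, -1
[... 469 characters left out ...]
 136, 136, 134, 127, 113, 107, 103, 101, 101, 105, 113, 128, 135, 135, 130, 113, 91, 98, 145, 192, 214]
bar along [221, 221, 221, 222, 222, 220, 217, 218, 221, 220, 201, 177, 157, 148, 139, 125, 110, 106, 110, 115, 120, 124, 136, 149, 155, 157, 158, 156, 157, 169, 189, 213, 225, 226, 226, 226, 227, 224, 205, 163, 136, 154, 190, 207, 203, 193, 195] [183, 183, 185, 186, 186, 183, 168, 143, 117, 103, 93, 84, 76, 72, 67, 59, 52, 51, 55, 58, 58, 54, 54, 58, 61, 61, 61, 61, 65, 74, 85, 97, 103, 105, 104, 104, 105, 103, 93, 75, 78, 113, 153, 171, 168, 160, 162]
row [ 0.03 -0.06 -0.01] spin -0.004 yaw now 13.04 q [ 0.43  0.58 -0.22  1.71  0.16  0.87 -1.2 ] pos [ 604.9 -232.6  105.9] tz [ 0. -0. -1.]
```

Coil centre is about 1 mm from the socket centre, yaw is parallel, and the tips are about 9.7 mm above the socket. The arm is at rest, so I'm handing in.

```bash
python3 -c "
from station import bot
print(bot.hand_in())"
```

```text
the job is handed in; nothing more can be done
None
```

The job is handed in at about 21 s of the 70 s, but the hand-in returned no verdict: the screen is fully home in its slot and released, and the coil is held upright over its socket, about 1 mm off centre with its pin tips about 9.7 mm above the holes.

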